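Push two steel discs into their recesses in the turntable base plate

ROBOT

A 6-joint arm with a two-finger parallel gripper is mounted at the origin on the work surface; the furniture and walls round the work are solid. World frame = base frame: x ahead of the robot, y to its left, z up, the work surface at z = 0. Lengths are in m, angles in rad, forces in N, time in s.
With the tool pointing down it reaches from about 0.225 to 0.875 m from the base axis. Payload 3.4 kg.
Tool frame: the origin (TCP) lies at the very end of the fingers, on their centre line; the grasp point (between the pads) lies 19 mm behind it; z points along the fingers, y is the direction in which the jaws open and shut (so a half turn about z gives the same grasp; the last joint's range is limited). The gripper opens to 85 mm and grips with 20 to 120 N. Pads are 22 mm wide; open, the fingers measure 114 mm over their backs; the gripper's body (76 mm by 85 mm) begins 54 mm behind the grasp point. The pads swing forward as they close: fully open they stand 13 mm farther back than shut.
Start: joints at [0.63, 0.276, 1.505, -0, 1.361, -0.121], TCP at [0.42, 0.392, 0.231] pointing down, gripper open.
Joint ranges: [-2.89, 2.89], [-0.75, 2.08], [0.22, 2.7], [-1.18, 4.32], [0.11, 2.71], [-2.7, 2.7]. Speed limits (rad/s): [2.57, 2.57, 3.14, 3.14, 3.14, 3.14].

INTERFACE

Orientations are given as a unit quaternion [w, x, y, z].
In Python, from rig import telemetry, optics, order gives the robot as it stands.
- The arm moves only by the shell command python3 -m creep 'ROWS' [FORCE]. ROWS is a JSON object of lists of equal length, an entry for each row: "slide": the shift along the world's x, y, z normalised to -1 to 1, where 1 is 0.15 m, a list of three; "twist": the turn, a rotation vector about the world's x, y, z normalised to -1 to 1, where 1 is 360 degrees, a list of three; "fingers": the gripper's target within -1 to 1 (fully open at 1, half-way at 0, shut at -1). A call has 1 to 20 rows; each row is the pose to reach, as a shift and turn from the pose commanded when the call began, turning the shorter way round; what a row does not reach only later rows make up. A row lasts 1/10 s, in which the tool goes at most 50 mm and 8.59 degrees, less where a joint would pass 70% of its speed; a pose out of reach is approached as far as the arm can. A call with a number of a shift or a turn outside -1 to 1 is refused whole. A call with a gripper value outside its range is refused whole. The fingers move at their own pace and stop on an object; FORCE is the grip in N (left out, the last holds). Time passes only in rows, so rows that repeat a pose let the fingers close. It gives the time, the measured TCP pose, the force and the opening at its end, in the units of the state.
- telemetry.get_state(): the state, without advancing time (a new reading comes with each control period).
- optics.get_image(name): name is "scene" or "top" or "wrist"; returns a dict with "img" (420x560x3 uint8, blue, green, red), "depth" (420x560 float32, m along the optical axis (not along the pixel's ray), 0 where there is no reading), "fovy" (degrees; the focal length in pixels is half the picture's height over the tangent of half this angle, whatever the lens; pixels are square), "cx", "cy" (the principal point, pixels), "world_from_camera" (4x4, takes a point from camera to world coordinates). Camera axes: x right, y down, z forward; pixel columns grow to the right and rows downward; lengths in m; the calibration is good to about 2 mm. A picture is of the moment at which its call begins.
- order.sign_off(): hands the job in, once; it reports no verdict.
The state is a dict: "clock": time; "qpos": joint angles; "qd": joint speeds; "effort": joint torques, N m; "position": TCP position; "ee_rot": TCP orientation; "contact_force": force on the tool from outside, world axes, zero at the start; "moment": the same for the moment, N m; "width": finger opening in m.
Only numpy, scipy, OpenCV 4.12 (cv2) and the standard library are available. Lean on these libraries where they do the work, as an engineer would, in place of code of your own. Each camera call takes 0.05 s, during which the arm holds its last target.

TASK

Two loose steel discs, a big one and a small one, lie on the dark turntable base plate, which has a wide and a narrow round recess. With the fingertips, push each disc across the plate until it drops into the recess of its own size and lies flat in it, flush with the plate. Do not pick the discs up, and leave the bearing post on the plate and the other things around it where they stand.

Things in the scene. Friction and masses are not known exactly. Their poses are not given: they have to be found in the camera images.
- base_plate: dark metal base plate, 180 (own x) x 260 (own y) x 22 mm high, lying on the work surface and fixed there; origin at the centre of its underside, its x roughly away from the robot. Its flat top is 22 mm above the work surface. The far half (+x) has two round flat-bottomed recesses, each 10 mm deep, their centres 120 mm apart
- wide_recess (a point): centre of the mouth of the wide recess, 54 mm in diameter, 10 mm deep; the point is level with the plate's top. At plate x +40, y +60 mm (the robot's left)
- narrow_recess (a point): centre of the mouth of the narrow recess, 38 mm in diameter, 10 mm deep; the point is level with the plate's top. At plate x +40, y -60 mm (the robot's right)
- big_disc_center (a point): centre, half-way up, of the loose big steel disc, 50 mm in diameter, 10 mm thick, about 0.15 kg, at first lying flat on the near half of the plate on either side (the centre is then 27 mm above the work surface; 17 mm once it lies in its recess, its top flush with the plate). Belongs in the wide recess
- small_disc_center (a point): centre, half-way up, of the loose small steel disc, 34 mm in diameter, 10 mm thick, about 0.07 kg, at first lying flat on the near half of the plate on the side the big disc is not on (centre at 27 mm; 17 mm once in its recess). Belongs in the narrow recess
- post_center (a point): centre of the black knurled bearing post, 36 mm across and 31 mm high, standing loose on the plate between and a little beyond the two recesses; must stay there
- bar: flat black arm bar, 200 x 52 x 10 mm, lying loose on the surface to the left of the plate; origin at the centre of its underside; must stay there
- nut: bright hexagonal nut, 26 x 22 x 12 mm, lying loose on the surface to the left of the plate; origin at the centre of its underside; must stay there
There are look-alikes about, which are no part of the job. What is shaped like the part that bears small_disc_center but yellow is not meant.

How it is judged:
At the end, for the whole second after the job is handed in: The big disc lies in the wide recess and the small disc in the narrow one, each within 4 mm of the recess's centre, flush with the plate within 1.5 mm, flat within 0.06 rad and at rest; the bearing post, arm bar and nut are within 15 mm of where they stood (horizontal distance between big_disc_center and wide_recess below 0.004 m and z of big_disc_center in the frame of wide_recess below -0.0035 m and angle between each of big_disc_center, small_disc_center's own z axis and vertical below 0.06 rad and linear speed of each of big_disc, small_disc below 0.01 m/s and horizontal distance between small_disc_center and narrow_recess below 0.004 m and z of small_disc_center in the frame of narrow_recess below -0.0035 m and distance of each of post_center, bar, nut from where it was at the start of the episode below 0.015 m); the robot touches nothing.
It fails at once if the big disc is lifted more than 8 mm off the plate (height (world z) of big_disc_center above 0.035 m).
It fails at once if the small disc is lifted more than 8 mm off the plate (height (world z) of small_disc_center above 0.035 m).
It fails at once if the bearing post is pushed away or knocked over (distance of post_center from where it was at the start of the episode above 0.015 m).
It fails at once if the arm bar is moved (distance of bar from where it was at the start of the episode above 0.015 m).
It fails at once if the nut is moved (distance of nut from where it was at the start of the episode above 0.015 m).
It also fails if it takes over 54 s, if anything falls off the work surface, if the arm or the gripper's body presses on something with over 40 N, if the wrist force passes 120 N, or if a joint passes its speed limit or range.

## Working session

There is one attempt and no reset: what is moved stays moved. The work goes in short steps, Python scripts to look and compute and a shell command to move; the robot and the scene stay as the last step left them, time stands still between calls to the robot, and variables do not carry over. Pictures are saved under pics/ and viewed, and the job is handed in when it is done.

```bash
mkdir -p pics; ls; python3 - <<'E'
from rig import telemetry, optics
import cv2
s=telemetry.get_state();print({k:s[k] for k in('clock','position','ee_rot','width')})
for n in('scene','top'):
    d=optics.get_image(n);cv2.imwrite(f'pics/{n}0.png',d['img']);print(n,d['fovy'],d['cx'],d['cy'],d['world_from_camera'].round(3).tolist() if hasattr(d['world_from_camera'],'round') else d['world_from_camera'])
E
```

```text
pics
{'clock': 0.0, 'position': array([0.41988626, 0.39204033, 0.23042439]), 'ee_rot': array([-4.73066829e-04,  3.98518510e-01,  9.17159816e-01, -8.03475208e-04]), 'width': 0.08571187793982156}
scene 54.78188138194262 279.7561208100441 205.32267537986502 [[0.868, -0.372, 0.328, 0.22], [-0.496, -0.639, 0.588, -0.382], [-0.009, -0.673, -0.739, 0.73], [0.0, 0.0, 0.0, 1.0]]
top 48.52931896245544 294.1205773326719 201.88385691200742 [[0.096, -0.975, 0.199, 0.348], [-0.995, -0.095, 0.018, 0.122], [0.002, -0.2, -0.98, 0.877], [0.0, 0.0, 0.0, 1.0]]
```

View pics/scene0.png

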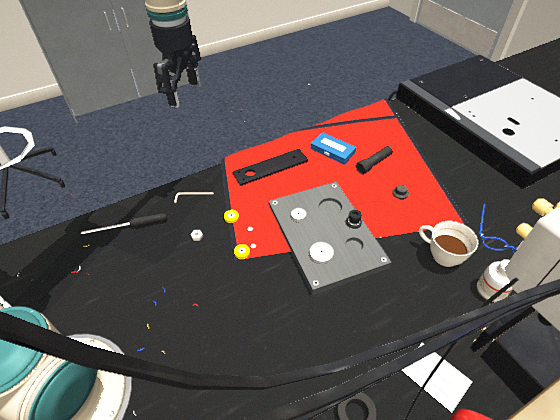

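View pics/top0.png

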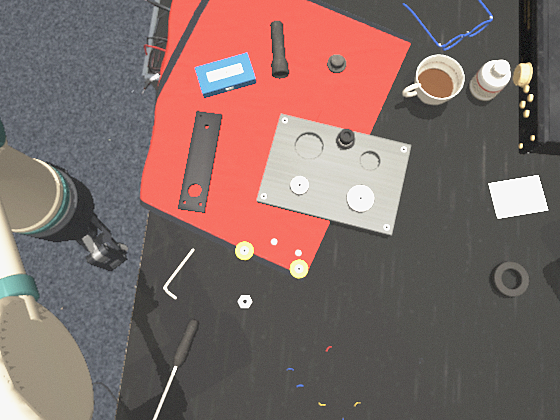

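Top view: the small white/steel disc is at (299,185) and the big disc at (361,198). The wide recess is at (309,146), the narrow one at (370,160), and the post at (346,138). Candidates for the small disc are the steel one at (299,185) on the plate, and the yellow ones at (244,250) and (299,268), which are off the plate and not meant. Next, a close crop and measurement.

```bash
cat > h.py <<'E'
import numpy as np,cv2
from rig import optics,telemetry
def K(d):
    f=d['img'].shape[0]/2/np.tan(np.radians(d['fovy'])/2);return f
def px2w(d,u,v,z):
    f=K(d);T=np.array(d['world_from_camera']);r=T[:3,:3]@np.array([(u-d['cx'])/f,(v-d['cy'])/f,1]);o=T[:3,3]
    return o+r*(z-o[2])/r[2]
def w2px(d,p):
    T=np.linalg.inv(np.array(d['world_from_camera']));c=T[:3,:3]@np.array(p)+T[:3,3];f=K(d)
    return np.array([c[0]/c[2]*f+d['cx'],c[1]/c[2]*f+d['cy']])
def crop(d,x0,y0,x1,y1,s,name):
    im=cv2.resize(d['img'][y0:y1,x0:x1],None,fx=s,fy=s,interpolation=cv2.INTER_CUBIC)
    for x in range((x0+9)//10*10,x1,10):cv2.putText(im,str(x),(int((x-x0+.5)*s)-10,8),0,.3,(0,255,255),1);cv2.line(im,(int((x-x0+.5)*s),10),(int((x-x0+.5)*s),14),(0,255,255),1)
    for y in range((y0+9)//10*10,y1,10):cv2.putText(im,str(y),(0,int((y-y0+.5)*s)+3),0,.3,(0,255,255),1);cv2.line(im,(20,int((y-y0+.5)*s)),(25,int((y-y0+.5)*s)),(0,255,255),1)
    cv2.imwrite('pics/'+name,im)
E
python3 - <<'E'
from h import *
d=optics.get_image('top');crop(d,252,108,417,240,4.8,'t1.png')
d2=optics.get_image('scene');crop(d2,262,175,395,300,4.8,'s1.png')
E
```

```text
(no output)
```

View pics/t1.png

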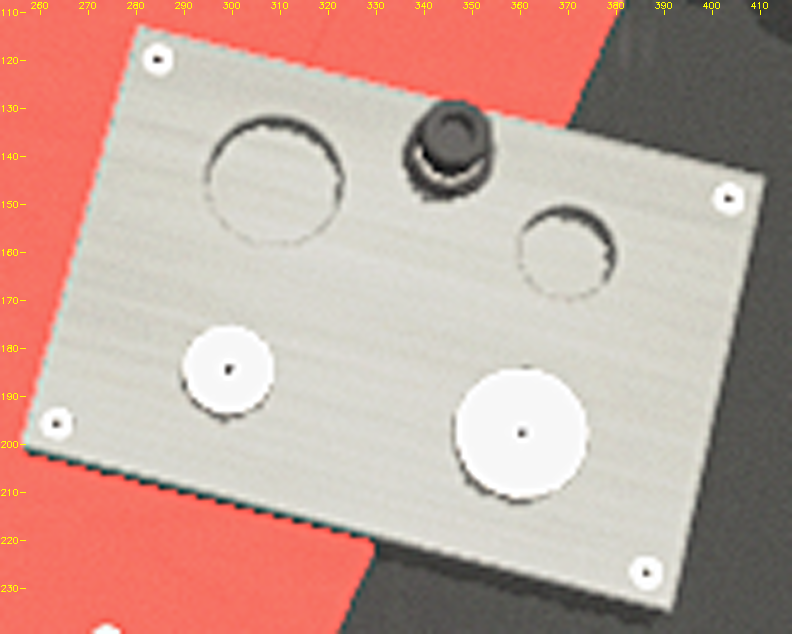

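View pics/s1.png

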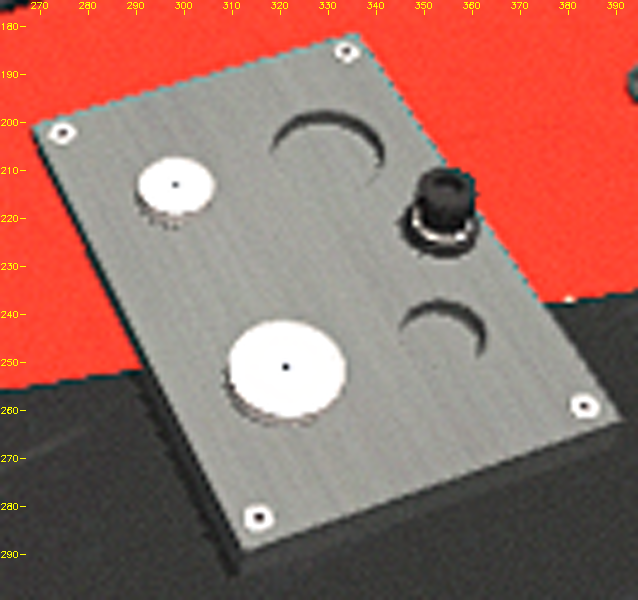

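```bash
python3 - <<'E'
from h import *
d=optics.get_image('top');d2=optics.get_image('scene')
C=np.array([px2w(d,*p,.022)[:2] for p in[(280,113.1),(410.7,144.4),(391.3,234.8),(256.5,201.2)]])
print(C.round(4).tolist(),[np.linalg.norm(C[i]-C[i-1]).round(4) for i in range(4)])
ref=np.array([[.09,.13],[.09,-.13],[-.09,-.13],[-.09,.13]])
m=C.mean(0);H=ref.T@(C-m);th=np.arctan2(H[0,1]-H[1,0],H[0,0]+H[1,1]);R=np.array([[np.cos(th),-np.sin(th)],[np.sin(th),np.cos(th)]])
print('plate',m,th,'res',((C-m)-ref@R.T).round(4).tolist())
for n,p in(('wide',(.04,.06)),('narrow',(.04,-.06))):print(n,(m+R@p).round(4))
print('wide px',px2w(d,308.7,145.4,.022),'narrow px',px2w(d,369.6,160.4,.022))
for n,u,v in(('small',299,184.4),('big',360,197.7)):
    w=px2w(d,u,v,.032);print(n,w,'plate',R.T@(w[:2]-m))
print('post',px2w(d,344.5,139.5,.022+.01))
o=lambda x,y,:(x/4.8+262-.5,y/4.8+175-.5)
C2=[px2w(d2,*o(*p),.022)[:2].round(4) for p in[(358,34),(621,420),(243,549),(33,124)]];print('scene corners',C2)
for n,x,y in(('small',175,184),('big',285.5,367)):print(n,px2w(d2,*o(x,y),.032))
print('screws z', [d['depth'][184,299],d['depth'][197,360]])
E
```

```text
[[0.6954, 0.1819], [0.6562, -0.0748], [0.4778, -0.0473], [0.5167, 0.2078]] [np.float64(0.1806), np.float64(0.2597), np.float64(0.1805), np.float64(0.258)]
plate [0.5865188  0.06687788] -0.15060122783473437 res [[0.0004, -0.0], [0.0002, 0.0003], [-0.0003, 0.0009], [-0.0003, -0.0011]]
wide [0.6351 0.1202]
narrow [0.6171 0.0016]
wide px [0.63518927 0.12023296 0.022     ] narrow px [0.61659674 0.00180231 0.022     ]
small [0.55421443 0.1314132  0.032     ] plate [-0.04162111  0.05895814]
big [0.53988411 0.01633699 0.032     ] plate [-0.03852405 -0.05696554]
post [0.65014816 0.05344791 0.032     ]
scene corners [array([0.6953, 0.1791]), array([ 0.6556, -0.0756]), array([ 0.4786, -0.047 ]), array([0.5189, 0.208 ])]
small [0.55447144 0.13117269 0.032     ]
big [0.54055647 0.01550269 0.032     ]
screws z [np.float32(0.8694662), np.float32(0.86480296)]
```

The measurements agree with each other. Plate sides come out at 180.5 × 259 mm, the two cameras agree within about 1–2 mm, and the recess positions match the plate fit. The discs must swap sides.

My plan is to straddle each disc with the jaw axis along plate x, close the fingertips lightly on it and slide it over the plate. At the recess I'll open so it drops in. The big disc goes first.

```bash
cat >> h.py <<'E'
from scipy.spatial.transform import Rotation as Ro
m=np.array([.5866,.0669]);th=-.1506;R=np.array([[np.cos(th),-np.sin(th)],[np.sin(th),np.cos(th)]])
def P(x,y):return m+R@np.array([x,y])/1000   # plate mm -> world
def plate(w):return (R.T@(np.array(w)[:2]-m))*1000
def st():
    s=telemetry.get_state();q=s['ee_rot'];r=Ro.from_quat([q[1],q[2],q[3],q[0]]).as_matrix()
    print('t',round(s['clock'],2),'tcp',np.round(s['position'],4),'plate',plate(s['position']).round(1),'yaw err deg',round((np.degrees(th-np.arctan2(r[1,1],r[0,1]))+90)%180-90,2),'zax',r[:,2].round(3),'F',np.round(s['contact_force'],1),'w',round(s['width'],4))
    return s
E
python3 -c "
from h import *
s=st();print((np.array([.5402,.0159])-s['position'][:2])/.15, s['qpos'])"
```

```text
t 0.3 tcp [0.4202 0.3923 0.231 ] plate [-213.3  296.7] yaw err deg -51.66 zax [-0. -0. -1.] F [-0.2  0.8  0.5] w 0.0853
[ 0.80003494 -2.50921701] [ 6.30038289e-01  2.76148261e-01  1.50531331e+00 -6.44201754e-06
  1.36069665e+00 -1.21014392e-01]
```

```bash
python3 -m creep '{"slide":[[0.1,-0.3,0],[0.2,-0.6,0],[0.3,-0.9,0],[0.4,-1,0],[0.4,-1,0],[0.4,-1,0],[0.4,-1,0]],"twist":[[0,0,-0.0205],[0,0,-0.041],[0,0,-0.0615],[0,0,-0.082],[0,0,-0.1025],[0,0,-0.123],[0,0,-0.1435]],"fingers":[1,1,1,1,1,1,1]}' 20
python3 -m creep '{"slide":[[0.1,-0.25,0],[0.2,-0.5,0],[0.3,-0.75,0],[0.4,-1,0],[0.4,-1,0]],"twist":[[0,0,0],[0,0,0],[0,0,0],[0,0,0],[0,0,0]],"fingers":[1,1,1,1,1]}'
python3 -m creep '{"slide":[[0,-0.25,-0.3],[0,-0.5,-0.6],[0,-0.51,-0.9],[0,-0.51,-1],[0,-0.51,-1],[0,-0.51,-1]],"twist":[[0,0,0],[0,0,0],[0,0,0],[0,0,0],[0,0,0],[0,0,0]],"fingers":[1,1,1,1,1,1]}'
python3 - <<'E'
from h import *
s=st();d=optics.get_image('wrist');cv2.imwrite('pics/w1.png',d['img']);np.savez('/tmp/w1.npz',**{k:d[k] for k in d})
print(s['qpos'].round(2))
E
```

```text
clock: 1.0
position: [0.4805, 0.2419, 0.2313]
ee_rot: [-0.0, 0.76, 0.649, -0.0]
contact_force: [-0.0, 0.1, 0.6]
width: 0.085
clock: 1.5
position: [0.5423, 0.088, 0.2312]
ee_rot: [0.002, 0.76, 0.65, -0.0]
contact_force: [0.0, 0.2, 0.1]
width: 0.0855
clock: 2.1
position: [0.5407, 0.0164, 0.0817]
ee_rot: [-0.0, 0.758, 0.652, 0.0]
contact_force: [1.1, -0.1, -0.7]
width: 0.0856
t 2.1 tcp [0.5407 0.0164 0.0817] plate [-37.8 -56.8] yaw err deg -0.01 zax [ 0.  0. -1.] F [ 1.1 -0.1 -0.7] w 0.0856
[-0.1   0.35  1.8   0.    0.99  0.05]
```

View pics/w1.png

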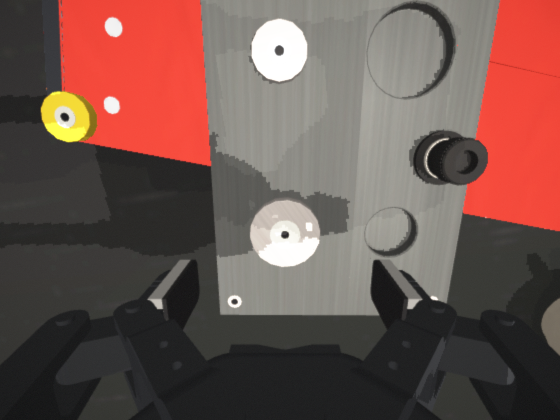

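The wrist view shows the big disc at (285,234) centred between the fingers, the small one at (279,50), and the post at (450,160). I'll check these with the wrist calibration.

```bash
python3 - <<'E'
from h import *
d=dict(np.load('/tmp/w1.npz'))
for n,u,v,z in(('big',285,234,.032),('small',279,50.5,.032),('wide',406,53,.022),('narrow',388.5,230.5,.022)):
    w=px2w(d,u,v,z);print(n,w.round(4),plate(w).round(1))
E
```

```text
big [0.5418 0.0168 0.032 ] [-36.7 -56.3]
small [0.5554 0.1311 0.032 ] [-40.4  58.8]
wide [0.6337 0.1203 0.022 ] [38.6 59.9]
narrow [0.6167 0.0046 0.022 ] [ 39.1 -57.1]
```

```bash
python3 -m creep '{"slide":[[0,0,-0.12],[0,0,-0.24],[0,0,-0.33],[0,0,-0.33],[0,0,-0.33],[0,0,-0.33]],"twist":[[0,0,0],[0,0,0],[0,0,0],[0,0,0],[0,0,0],[0,0,0]],"fingers":[0.4,0.4,0.4,0.4,0.4,0.4]}' 20
python3 - <<'E'
from h import *
s=st()
d=optics.get_image('scene');crop(d,250,160,400,290,5,'s2.png')
d=optics.get_image('wrist');cv2.imwrite('pics/w2.png',d['img'])
dep=d['depth'];f=K(d);T=np.array(d['world_from_camera'])
v,u=np.mgrid[0:420,0:560];c=np.stack([(u-d['cx'])/f*dep,(v-d['cy'])/f*dep,dep],-1);w=c@T[:3,:3].T+T[:3,3]
np.savez('/tmp/w2.npz',w=w,dep=dep)
for r in(240,260,280,300):print(r,[ (x,w[r,x].round(3).tolist()) for x in range(120,460,20)][::2])
E
```

```text
clock: 2.75
position: [0.5418, 0.016, 0.0336]
ee_rot: [0.001, 0.758, 0.652, 0.001]
contact_force: [0.4, 0.4, 0.4]
width: 0.0598
t 2.75 tcp [0.5418 0.016  0.0336] plate [-36.6 -57. ] yaw err deg -0.02 zax [ 0.004 -0.    -1.   ] F [0.4 0.4 0.4] w 0.0598
240 [(120, [0.437, 0.034, -0.002]), (160, [0.463, 0.03, -0.002]), (200, [0.497, 0.033, 0.021]), (240, [0.519, 0.03, 0.022]), (280, [0.542, 0.031, 0.032]), (320, [0.563, 0.027, 0.031]), (360, [0.586, 0.02, 0.022]), (400, [0.612, 0.012, 0.011]), (440, [0.636, 0.009, 0.012])]
260 [(120, [0.434, 0.021, -0.0]), (160, [0.459, 0.016, -0.002]), (200, [0.494, 0.021, 0.021]), (240, [0.519, 0.022, 0.03]), (280, [0.54, 0.019, 0.031]), (320, [0.562, 0.015, 0.03]), (360, [0.579, 0.022, 0.049]), (400, [0.612, -0.001, 0.011]), (440, [0.636, -0.005, 0.011])]
280 [(120, [0.429, 0.006, -0.001]), (160, [0.455, 0.002, -0.002]), (200, [0.511, 0.033, 0.07]), (240, [0.514, 0.005, 0.021]), (280, [0.539, 0.007, 0.031]), (320, [0.56, 0.004, 0.031]), (360, [0.574, 0.023, 0.07]), (400, [0.611, -0.015, 0.01]), (440, [0.631, -0.013, 0.021])]
300 [(120, [0.489, 0.039, 0.088]), (160, [0.452, -0.012, -0.0]), (200, [0.515, 0.033, 0.086]), (240, [0.512, -0.008, 0.021]), (280, [0.537, -0.005, 0.032]), (320, [0.559, -0.015, 0.021]), (360, [0.573, 0.017, 0.074]), (400, [0.584, 0.022, 0.086]), (440, [0.598, 0.021, 0.086])]
```

View pics/w2.png

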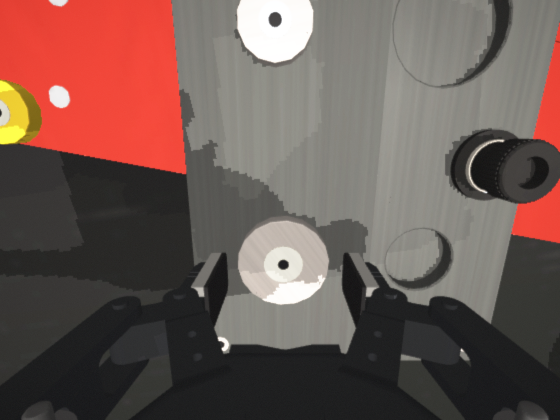

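View pics/s2.png

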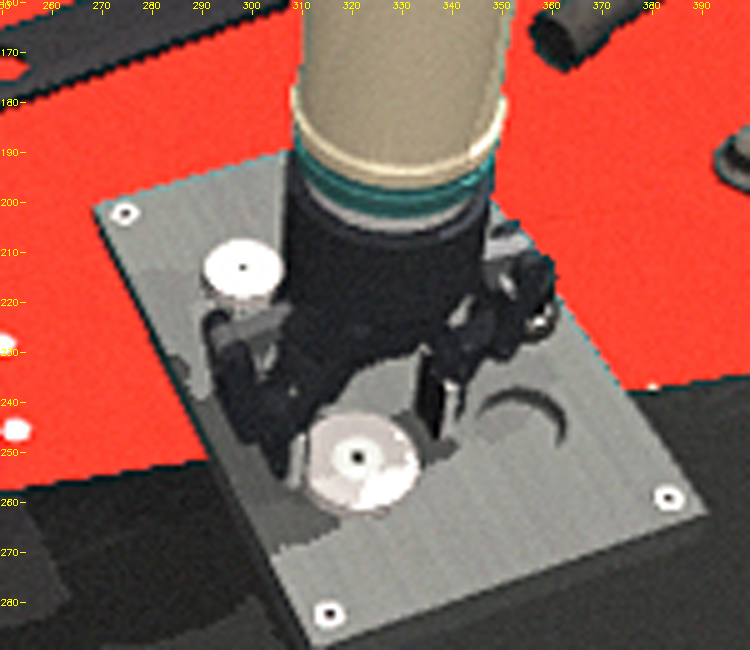

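```bash
python3 - <<'E'
import numpy as np
w=np.load('/tmp/w2.npz')['w']
for c in list(range(188,232,5))+list(range(342,385,5)):
    z=w[240:345,c,2];y=w[240:345,c,1];print(c,[(240+i,round(float(z[i])*1000),round(float(w[240+i,c,0])*1000),round(float(y[i])*1000)) for i in range(0,75,7)])
E
```

```text
188 [(240, -1, 481, 27), (247, -2, 480, 22), (254, -1, 479, 18), (261, -1, 478, 13), (268, -1, 476, 8), (275, 57, 501, 30), (282, 63, 503, 30), (289, 78, 508, 34), (296, 83, 510, 34), (303, 87, 511, 34), (310, 92, 513, 34)]
193 [(240, 20, 492, 34), (247, 21, 492, 30), (254, 22, 491, 26), (261, -2, 480, 12), (268, 51, 501, 30), (275, 57, 503, 30), (282, 70, 508, 33), (289, 79, 511, 34), (296, 175, 552, 85), (303, 88, 513, 34), (310, 93, 515, 34)]
198 [(240, 21, 496, 34), (247, 21, 495, 30), (254, 21, 493, 25), (261, 22, 493, 21), (268, 50, 503, 29), (275, 65, 508, 33), (282, 71, 510, 33), (289, 75, 511, 32), (296, 82, 513, 33), (303, 87, 515, 33), (310, 91, 516, 33)]
203 [(240, 21, 498, 33), (247, 20, 497, 28), (254, 21, 496, 25), (261, 21, 495, 20), (268, 59, 509, 33), (275, 65, 510, 33), (282, 70, 511, 32), (289, 76, 513, 32), (296, 75, 512, 28), (303, 76, 512, 26), (310, 91, 517, 32)]
208 [(240, 20, 501, 32), (247, 21, 500, 29), (254, 21, 499, 24), (261, 52, 509, 33), (268, 58, 511, 32), (275, 65, 512, 32), (282, 71, 514, 32), (289, 74, 514, 31), (296, 74, 514, 28), (303, 74, 513, 
[... 2238 characters left out ...]
 575, 17), (310, 92, 571, 25)]
372 [(240, 20, 593, 18), (247, 22, 592, 15), (254, 20, 592, 10), (261, 21, 592, 6), (268, 50, 584, 17), (275, 57, 582, 17), (282, 72, 578, 23), (289, 75, 577, 22), (296, 83, 575, 24), (303, 88, 574, 25), (310, 91, 573, 24)]
377 [(240, 20, 596, 18), (247, 21, 595, 14), (254, 21, 595, 10), (261, 22, 595, 6), (268, 51, 586, 17), (275, 58, 584, 18), (282, 63, 583, 17), (289, 79, 578, 24), (296, 83, 577, 24), (303, 87, 576, 24), (310, 91, 574, 24)]
382 [(240, 21, 599, 18), (247, 21, 598, 14), (254, 20, 598, 9), (261, 21, 598, 5), (268, 22, 597, 1), (275, 21, 597, -4), (282, 64, 585, 17), (289, 78, 580, 23), (296, 82, 579, 23), (303, 87, 577, 24), (310, 91, 576, 23)]
```

```bash
python3 -m creep '{"slide":[[0,0,-0.03],[0,0,-0.065],[0,0,-0.065]],"twist":[[0,0,0],[0,0,0],[0,0,0]],"fingers":[0.4,0.4,0.4]}' 20
python3 -m creep '{"slide":[[0,0,0],[0,0,0],[0,0,0],[0,0,0],[0,0,0]],"twist":[[0,0,0],[0,0,0],[0,0,0],[0,0,0],[0,0,0]],"fingers":[0.25,0.2,0.1,0.1,0.1]}' 20
python3 - <<'E'
from h import *
s=st()
d=optics.get_image('wrist');cv2.imwrite('pics/w3.png',d['img'])
dep=d['depth'];f=K(d);T=np.array(d['world_from_camera'])
v,u=np.mgrid[0:420,0:560];c=np.stack([(u-d['cx'])/f*dep,(v-d['cy'])/f*dep,dep],-1);w=c@T[:3,:3].T+T[:3,3]
print('disc z',np.median(w[255:275,275:295,2]))
E
```

```text
clock: 3.15
position: [0.5396, 0.0159, 0.0212]
ee_rot: [-0.001, 0.758, 0.652, -0.001]
contact_force: [1.0, 0.0, -0.3]
width: 0.0598
clock: 3.65
position: [0.5405, 0.0158, 0.0222]
ee_rot: [0.0, 0.758, 0.652, 0.0]
contact_force: [-0.6, 0.2, 2.5]
width: 0.0487
t 3.65 tcp [0.5405 0.0158 0.0222] plate [-37.9 -57.4] yaw err deg 0.0 zax [ 0. -0. -1.] F [-0.6  0.2  2.5] w 0.0487
disc z 0.031205344017861833
```

View pics/w3.png

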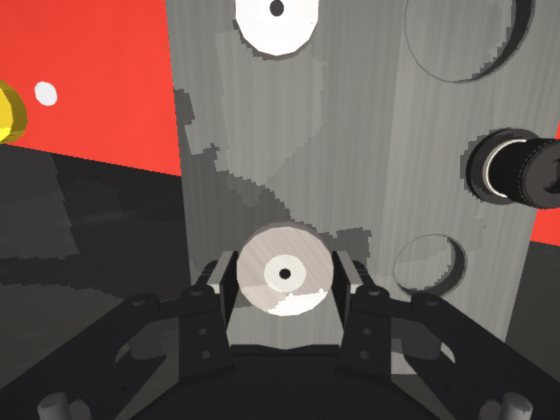

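The fingers hold the disc at 48.7 mm (it is 50 mm), and its top is still at 31 mm, so it is flat on the plate. Now I'll compute the slide waypoints, which go round the post.

```bash
python3 - <<'E'
from h import *
s=st();p=s['position'][:2]
for a in[(-24,-44),(-10,-30),(-7,-5),(-5,20),(5,26),(15,32),(27,46),(39,60)]:print(a,((P(*a)-p)/.15).round(3))
E
```

```text
t 3.7 tcp [0.5405 0.0158 0.0223] plate [-37.9 -57.4] yaw err deg -0.0 zax [ 0. -0. -1.] F [ 0.1 -0.4  2.1] w 0.0486
(-24, -44) [0.105 0.074]
(-10, -30) [0.211 0.153]
(-7, -5) [0.256 0.314]
(-5, 20) [0.294 0.477]
(5, 26) [0.366 0.507]
(15, 32) [0.438 0.536]
(27, 46) [0.531 0.617]
(39, 60) [0.624 0.697]
```

```bash
python3 -m creep '{"slide":[[0.05,0.04,0],[0.1,0.075,0],[0.16,0.115,0],[0.21,0.155,0],[0.235,0.235,0],[0.255,0.315,0],[0.275,0.395,0],[0.295,0.475,0],[0.295,0.475,0]],"twist":[[0,0,0],[0,0,0],[0,0,0],[0,0,0],[0,0,0],[0,0,0],[0,0,0],[0,0,0],[0,0,0]],"fingers":[0.1,0.1,0.1,0.1,0.1,0.1,0.1,0.1,0.1]}'
python3 - <<'E'
from h import *
s=st();p=s['position'][:2]
d=optics.get_image('wrist');cv2.imwrite('pics/w4.png',d['img'])
for a in[(5,26),(15,32),(27,46),(39,60)]:print(a,((P(*a)-p)/.15).round(3))
E
```

```text
clock: 4.6
position: [0.5854, 0.09, 0.0223]
ee_rot: [-0.0, 0.758, 0.652, 0.001]
contact_force: [0.1, 2.6, 3.2]
width: 0.049
t 4.6 tcp [0.5854 0.09   0.0223] plate [-4.6 22.6] yaw err deg -0.04 zax [ 0.002  0.002 -1.   ] F [0.1 2.6 3.2] w 0.049
(5, 26) [0.067 0.013]
(15, 32) [0.139 0.042]
(27, 46) [0.232 0.122]
(39, 60) [0.325 0.203]
```

View pics/w4.png

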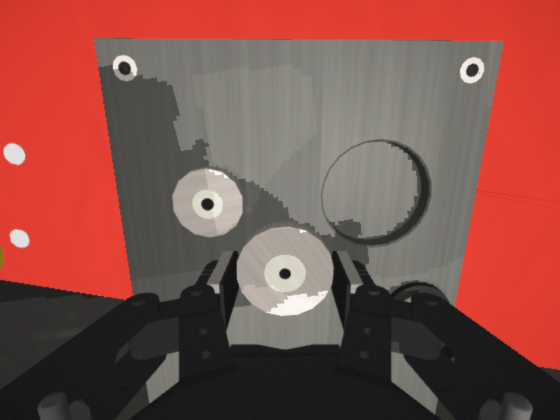

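The disc stays in place between the fingertips at (285,272). The small disc is at (207,204), clear of the rear finger, and the post is behind the front finger at about (420,292). I'll carry on to the wide recess at (375,192).

```bash
python3 -m creep '{"slide":[[0.04,0.015,0],[0.08,0.03,0],[0.12,0.045,0],[0.16,0.07,0],[0.2,0.105,0],[0.23,0.13,0],[0.23,0.13,0],[0.23,0.13,0]],"twist":[[0,0,0],[0,0,0],[0,0,0],[0,0,0],[0,0,0],[0,0,0],[0,0,0],[0,0,0]],"fingers":[0.1,0.1,0.1,0.1,0.1,0.1,0.1,0.1]}'
python3 - <<'E'
from h import *
s=st();p=s['position'][:2]
d=optics.get_image('wrist');cv2.imwrite('pics/w5.png',d['img'])
print(((P(40,60)-p)/.15).round(3))
E
```

```text
clock: 5.45
position: [0.6186, 0.1064, 0.0222]
ee_rot: [-0.0, 0.758, 0.652, -0.0]
contact_force: [-0.5, -0.9, 4.6]
width: 0.0487
t 5.45 tcp [0.6186 0.1064 0.0222] plate [25.7 43.8] yaw err deg 0.02 zax [-0.001 -0.    -1.   ] F [-0.5 -0.9  4.6] w 0.0487
[0.11  0.092]
```

View pics/w5.png

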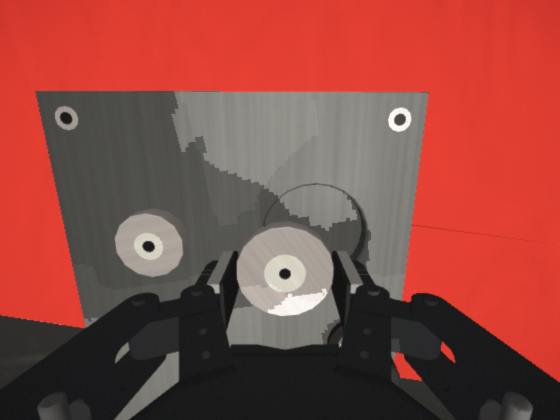

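```bash
python3 - <<'E'
from h import *
s=st();d=optics.get_image('wrist')
for n,u,v,z in(('far rim',316,183,.022),('rim L',264,222,.022),('disc',285,271.5,.032),('disc far',285,226,.032),('scr',399.5,119.5,.022),('scr',66,118,.022),('disc L',236.5,270,.032),('disc R',333.5,270,.032)):
    w=px2w(d,u,v,z);print(n,w.round(4),plate(w).round(1))
crop(d,225,165,395,292,4.7,'w5b.png')
E
```

```text
t 5.5 tcp [0.6186 0.1064 0.0223] plate [25.7 43.8] yaw err deg 0.02 zax [-0.001 -0.    -1.   ] F [-1.  -0.9  6. ] w 0.0487
far rim [0.6414 0.1485 0.022 ] [42.  88.9]
rim L [0.6127 0.1325 0.022 ] [15.9 68.7]
disc [0.6199 0.1083 0.032 ] [26.7 45.9]
disc far [0.6235 0.132  0.032 ] [26.7 69.9]
scr [0.6834 0.1723 0.022 ] [ 79.9 118.7]
scr [0.5302 0.1962 0.022 ] [-75.2 119.3]
disc L [0.5961 0.1127 0.032 ] [ 2.5 46.7]
disc R [0.644  0.1055 0.032 ] [50.9 46.8]
```

View pics/w5b.png

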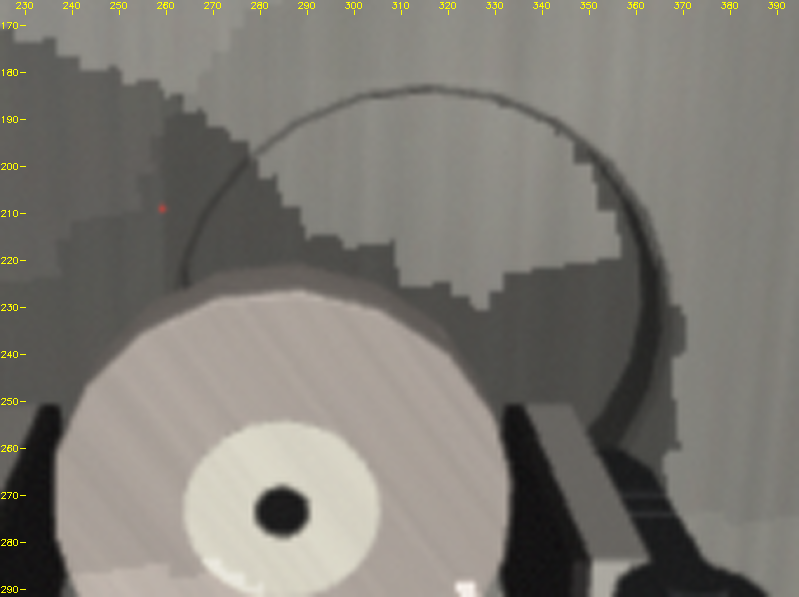

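```bash
python3 -m creep '{"slide":[[0.03,0.025,0],[0.06,0.05,0],[0.09,0.075,0],[0.118,0.093,0],[0.118,0.093,0],[0.118,0.093,0],[0.118,0.093,0],[0.118,0.093,0],[0.118,0.093,0]],"twist":[[0,0,0],[0,0,0],[0,0,0],[0,0,0],[0,0,0],[0,0,0],[0,0,0],[0,0,0],[0,0,0]],"fingers":[0.1,0.1,0.1,0.1,0.1,0.1,0.25,0.3,0.3]}'
python3 - <<'E'
from h import *
s=st()
d=optics.get_image('wrist');crop(d,195,165,375,300,4.4,'w6.png')
dep=d['depth'];f=K(d);T=np.array(d['world_from_camera'])
v,u=np.mgrid[0:420,0:560];c=np.stack([(u-d['cx'])/f*dep,(v-d['cy'])/f*dep,dep],-1);w=c@T[:3,:3].T+T[:3,3]
print('disc z',[np.median(w[a:a+10,b:b+10,2]).round(4) for a in(235,260,285) for b in(250,280,310)])
E
```

```text
clock: 6.45
position: [0.6368, 0.1205, 0.0222]
ee_rot: [0.0, 0.758, 0.652, 0.0]
contact_force: [-0.6, 0.2, -0.0]
width: 0.0552
t 6.45 tcp [0.6368 0.1205 0.0222] plate [41.6 60.5] yaw err deg 0.01 zax [ 0. -0. -1.] F [-0.6  0.2 -0. ] w 0.0552
disc z [np.float64(0.021), np.float64(0.0209), np.float64(0.0209), np.float64(0.021), np.float64(0.0214), np.float64(0.021), np.float64(0.021), np.float64(0.021), np.float64(0.0208)]
```

View pics/w6.png

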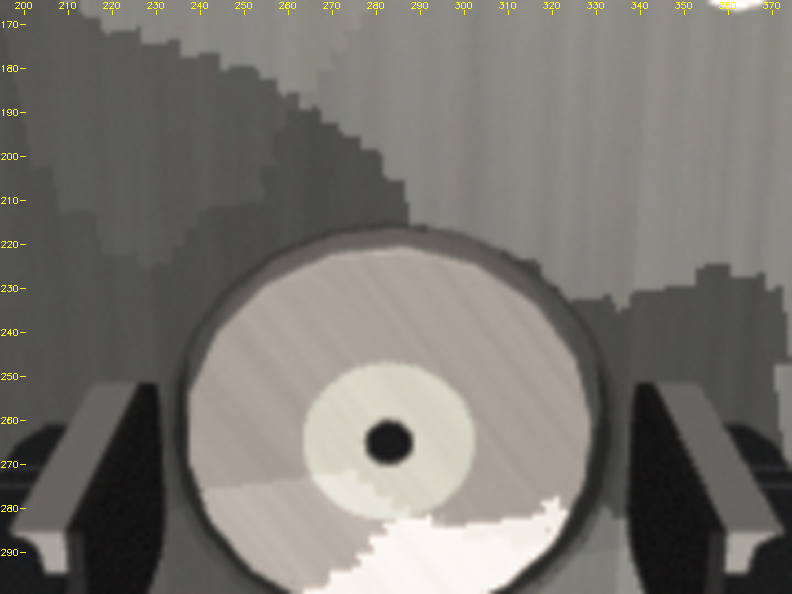

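The big disc has dropped in: its top is at 21 mm (the plate reads 21), level, with an even gap all round. Now I'll lift and go to the small disc.

```bash
python3 -m creep '{"slide":[[0,0,0.1],[0,0,0.3],[-0.1,0.02,0.5],[-0.3,0.04,0.5],[-0.5,0.06,0.5],[-0.54,0.07,0.5],[-0.54,0.07,0.5],[-0.54,0.07,0.5]],"twist":[[0,0,0],[0,0,0],[0,0,0],[0,0,0],[0,0,0],[0,0,0],[0,0,0],[0,0,0]],"fingers":[0.35,0.35,0.35,0.35,0.35,0.35,0.35,0.35]}'
python3 - <<'E'
from h import *
s=st()
d=optics.get_image('wrist');cv2.imwrite('pics/w7.png',d['img'])
E
```

```text
clock: 7.3
position: [0.5572, 0.1311, 0.0974]
ee_rot: [0.001, 0.758, 0.652, 0.001]
contact_force: [0.6, -0.2, 0.6]
width: 0.0577
t 7.3 tcp [0.5572 0.1311 0.0974] plate [-38.7  59.1] yaw err deg -0.0 zax [ 0.002  0.    -1.   ] F [ 0.6 -0.2  0.6] w 0.0577
```

View pics/w7.png

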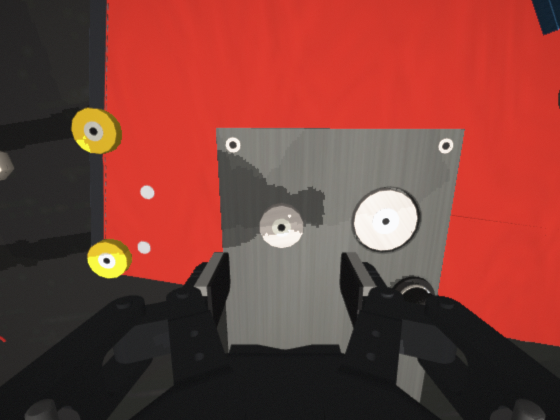

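The small steel disc is at (281,227) between the fingers, and the yellow ones at (95,131) and (107,260) are off the plate. Lowering now.

```bash
python3 -m creep '{"slide":[[-0.01,0,-0.2],[-0.01,0,-0.4],[-0.01,0,-0.48],[-0.01,0,-0.5],[-0.01,0,-0.5],[-0.01,0,-0.5]],"twist":[[0,0,0],[0,0,0],[0,0,0],[0,0,0],[0,0,0],[0,0,0]],"fingers":[0.35,0.35,0.35,0.35,0.2,0]}' 20
python3 -m creep '{"slide":[[0,0,0],[0,0,0],[0,0,0],[0,0,0],[0,0,0]],"twist":[[0,0,0],[0,0,0],[0,0,0],[0,0,0],[0,0,0]],"fingers":[-0.1,-0.2,-0.28,-0.28,-0.28]}' 20
python3 - <<'E'
from h import *
s=st();p=s['position'][:2]
d=optics.get_image('wrist');cv2.imwrite('pics/w8.png',d['img'])
dep=d['depth'];f=K(d);T=np.array(d['world_from_camera'])
v,u=np.mgrid[0:420,0:560];c=np.stack([(u-d['cx'])/f*dep,(v-d['cy'])/f*dep,dep],-1);w=c@T[:3,:3].T+T[:3,3]
print('disc z',np.median(w[255:265,265:275,2]))
for a in[(-25,40),(-15,20),(-12,-20),(-10,-50),(5,-57),(25,-60)]:print(a,((P(*a)-p)/.15).round(3))
E
```

```text
clock: 7.95
position: [0.5557, 0.1312, 0.0231]
ee_rot: [0.001, 0.758, 0.652, 0.001]
contact_force: [-0.7, -0.4, -0.6]
width: 0.043
clock: 8.45
position: [0.555, 0.1312, 0.0232]
ee_rot: [0.001, 0.758, 0.652, 0.001]
contact_force: [-0.4, -0.8, 5.2]
width: 0.0328
t 8.45 tcp [0.555  0.1312 0.0232] plate [-40.9  58.8] yaw err deg 0.0 zax [ 0.002  0.    -1.   ] F [-0.4 -0.8  5.2] w 0.0328
disc z 0.030971025725662904
(-25, 40) [ 0.086 -0.14 ]
(-15, 20) [ 0.132 -0.282]
(-12, -20) [ 0.112 -0.548]
(-10, -50) [ 0.095 -0.748]
(5, -57) [ 0.187 -0.809]
(25, -60) [ 0.316 -0.849]
```

View pics/w8.png

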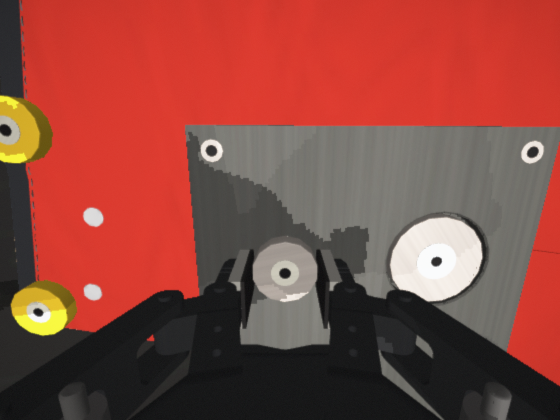

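The disc is held at 32.8 mm and flat (top at 31 mm). Sliding it across.

```bash
python3 -m creep '{"slide":[[0.04,-0.07,0.003],[0.085,-0.14,0.003],[0.11,-0.21,0.003],[0.13,-0.28,0.003],[0.125,-0.37,0.003],[0.12,-0.46,0.003],[0.11,-0.55,0.003],[0.105,-0.64,0.003],[0.095,-0.73,0.003],[0.14,-0.77,0.003],[0.185,-0.805,0.003],[0.23,-0.82,0.003],[0.23,-0.82,0.003],[0.23,-0.82,0.003]],"twist":[[0,0,0],[0,0,0],[0,0,0],[0,0,0],[0,0,0],[0,0,0],[0,0,0],[0,0,0],[0,0,0],[0,0,0],[0,0,0],[0,0,0],[0,0,0],[0,0,0]],"fingers":[-0.28,-0.28,-0.28,-0.28,-0.28,-0.28,-0.28,-0.28,-0.28,-0.28,-0.28,-0.28,-0.28,-0.28]}'
python3 - <<'E'
from h import *
s=st();p=s['position'][:2]
d=optics.get_image('wrist');cv2.imwrite('pics/w9.png',d['img']);crop(d,225,165,395,292,4.7,'w9b.png')
print(((P(40,-60)-p)/.15).round(3))
E
```

```text
clock: 9.9
position: [0.5889, 0.0066, 0.0232]
ee_rot: [0.0, 0.758, 0.652, -0.0]
contact_force: [-2.0, -0.6, 8.3]
width: 0.0328
t 9.9 tcp [0.5889 0.0066 0.0232] plate [ 11.3 -59.3] yaw err deg 0.02 zax [ 0.    -0.001 -1.   ] F [-2.  -0.6  8.3] w 0.0328
[ 0.188 -0.033]
```

View pics/w9.png

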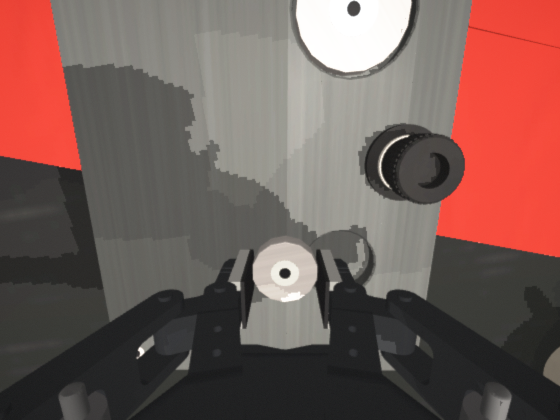

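View pics/w9b.png

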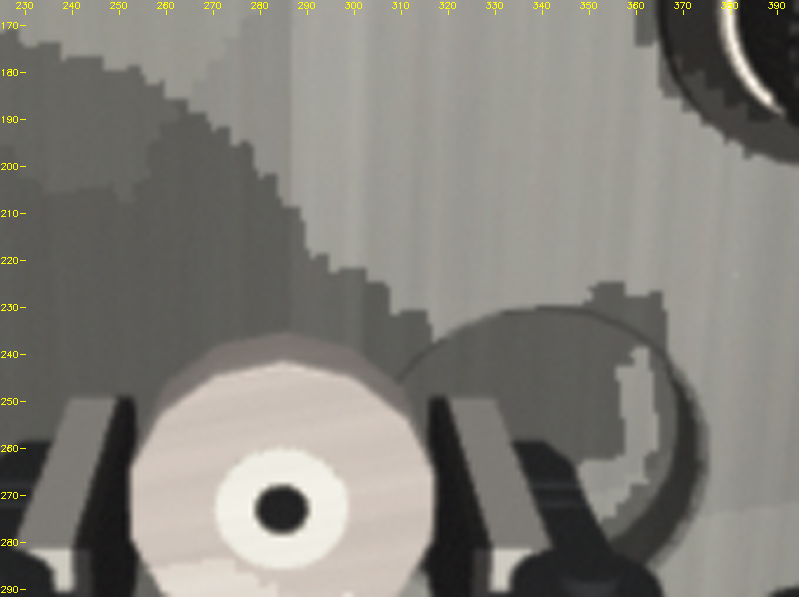

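```bash
python3 - <<'E'
from h import *
d=optics.get_image('wrist')
for n,u,v,z in(('far rim',340.5,230,.022),('rim R',375,262,.022),('disc',285,272.5,.032),('disc far',285,242,.032),('disc L',252.5,270,.032),('disc R',317,270,.032)):
    w=px2w(d,u,v,z);print(n,w.round(4),plate(w).round(1))
E
```

```text
far rim [0.6214 0.0222 0.022 ] [ 41.1 -39. ]
rim R [0.6379 0.0013 0.022 ] [ 60.6 -57.1]
disc [0.59   0.0075 0.032 ] [ 12.3 -58.2]
disc far [0.5925 0.0238 0.032 ] [ 12.3 -41.8]
disc L [0.5741 0.0113 0.032 ] [ -4.1 -56.8]
disc R [0.6061 0.0065 0.032 ] [ 28.4 -56.8]
```

```bash
python3 -m creep '{"slide":[[0.04,-0.005,0],[0.08,-0.01,0],[0.12,-0.017,0],[0.16,-0.022,0],[0.195,-0.027,0],[0.195,-0.027,0],[0.195,-0.027,0],[0.195,-0.027,0],[0.195,-0.027,0],[0.195,-0.027,0]],"twist":[[0,0,0],[0,0,0],[0,0,0],[0,0,0],[0,0,0],[0,0,0],[0,0,0],[0,0,0],[0,0,0],[0,0,0]],"fingers":[-0.28,-0.28,-0.28,-0.28,-0.28,-0.28,-0.28,-0.15,-0.08,-0.08]}'
python3 - <<'E'
from h import *
s=st()
d=optics.get_image('wrist');crop(d,195,165,375,300,4.4,'w10.png')
dep=d['depth'];f=K(d);T=np.array(d['world_from_camera'])
v,u=np.mgrid[0:420,0:560];c=np.stack([(u-d['cx'])/f*dep,(v-d['cy'])/f*dep,dep],-1);w=c@T[:3,:3].T+T[:3,3]
print('disc z',[np.median(w[a:a+10,b:b+10,2]).round(4) for a in(245,260,280) for b in(262,280,298)])
E
```

```text
clock: 11.0
position: [0.6179, 0.004, 0.0224]
ee_rot: [0.0, 0.758, 0.652, -0.0]
contact_force: [0.6, -0.3, -0.4]
width: 0.0393
t 11.0 tcp [0.6179 0.004  0.0224] plate [ 40.4 -57.5] yaw err deg -0.0 zax [-0. -0. -1.] F [ 0.6 -0.3 -0.4] w 0.0393
disc z [np.float64(0.0209), np.float64(0.0209), np.float64(0.021), np.float64(0.0209), np.float64(0.0213), np.float64(0.0211), np.float64(0.0209), np.float64(0.021), np.float64(0.0207)]
```

View pics/w10.png

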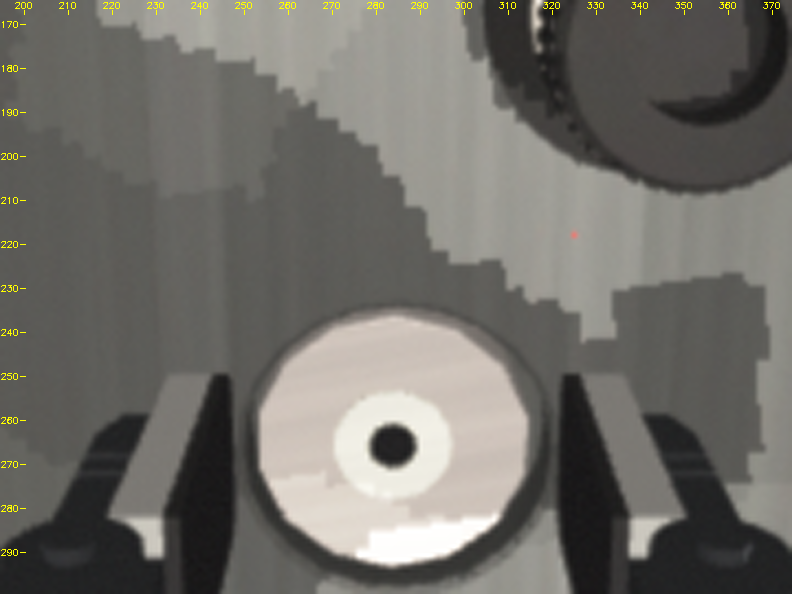

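The small disc is flush too (21 mm, level). I'll lift straight up and back off to the near side, then check from the top camera.

```bash
python3 -m creep '{"slide":[[0,0,0.1],[0,0,0.3],[0,0,0.6],[0,0,0.9],[-0.3,0,1],[-0.6,0,1],[-0.9,0,1],[-1,0,1],[-1,0,1],[-1,0,1]],"twist":[[0,0,0],[0,0,0],[0,0,0],[0,0,0],[0,0,0],[0,0,0],[0,0,0],[0,0,0],[0,0,0],[0,0,0]],"fingers":[-0.08,-0.08,-0.08,-0.08,-0.08,-0.08,-0.08,-0.08,-0.08,-0.08]}'
python3 - <<'E'
from h import *
st()
d=optics.get_image('top');cv2.imwrite('pics/t9.png',d['img']);crop(d,252,108,417,240,4.8,'t9b.png')
E
```

```text
clock: 12.05
position: [0.4699, 0.0038, 0.1731]
ee_rot: [0.001, 0.758, 0.652, 0.001]
contact_force: [1.1, 0.7, -0.1]
width: 0.0392
t 12.05 tcp [0.4699 0.0038 0.1731] plate [-106.   -79.9] yaw err deg 0.01 zax [ 0.003 -0.    -1.   ] F [ 1.1  0.7 -0.1] w 0.0392
```

View pics/t9.png

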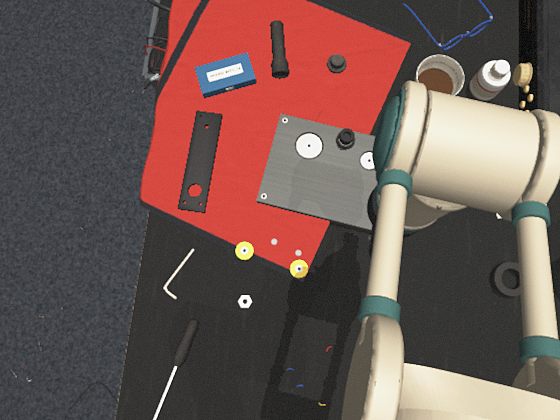

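View pics/t9b.png

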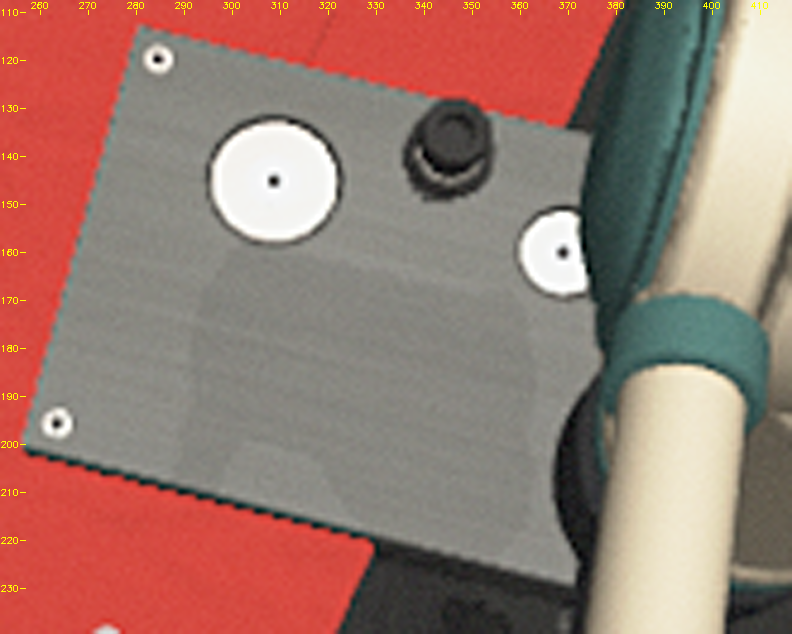

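In the top view the big disc sits in the wide recess (309,146) and the small one in the narrow recess (369,160). The post (346,138), bar and nut (245,301) are at the same pixels as at the start. Handing in.

```bash
python3 -c "
from rig import order
print(order.sign_off())"
```

```text
the job is handed in; nothing more can be done
None
```

Both discs are in their own recesses, and I handed the job in after about 12 s of the 54 s allowed. `sign_off` reports no verdict, so the result rests on my own checks.

**How I moved them:** I closed the fingertips lightly on each disc (20 N), slid it flat across the plate round the post, and opened over the recess so it dropped in. This was a light pinch-and-slide rather than an open-handed push. Neither disc was raised off the plate in any of my checks.

**Last checks:**
- **Discs:** With the fingers just opened, the wrist depth image put both disc tops level at about 21 mm, the same as it read for the plate. An even gap showed all round each disc.
- **Surroundings:** The final top view shows the bearing post, arm bar and nut at the same pixels as at the start. The gripper was held clear of everything.

**Disagreements and limits:**
- The wrist camera differed from the top-camera plate fit by about 1–3 mm. I aligned each disc to its recess within the wrist image, and both dropped in first time.
- In the final top view the arm hid the right edge of the small disc. Its seating rests on the wrist check before the fingers were lifted away.

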